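# Hang the tray carrier on the rail and push it in past the catch

## Task

Bring the green tray carrier to the open end of the aluminium rail, thread its rollers in there, and let go of it while both roller pairs are in the rail but it is still well short of the blue stop. Then, without gripping it, push it along the rail with closed fingers until it presses the stop's buffer in and the yellow pawl has snapped shut behind its pin, so that it stays caught there when you back off. Leave the measuring tools and the screwdriver on the bench alone.

Things in the scene. Friction and masses are not known exactly. Their poses are not given: they have to be found in the camera images.
- carrier: Loose green tray carrier, 0.26 to 0.47 kg. Upright plate 8 mm thick (x -4..4), 80 wide (y -40..40), top z 118 mm, on a tray (x -12..64, y -40..40, rim to z 19). Origin: in the plate's mid-plane, at the underside; z up, +y leads into the rail, +x is the roller side (back).
- tab (a point): Middle of the carrier's orange grip tab (10 mm in x, 30 mm in y), 145 mm above the underside, on the plate's centre line; the tab runs from 31 mm below this point to 20 mm above it. Axes are the carrier's.
- rollers (a point): Midway between the carrier's two white rollers, at carrier x 18, y 0, z 100 mm. Roller centres at y -28 and +28; discs 31 mm diameter, 13 mm wide (x 11.5..24.5), rims chamfered 2.5 mm. A neck 11 mm high, y -33..33, joins them to the plate.
- pin (a point): Centre of the upright steel pin (12 mm diameter, 16 mm high) on the front of the carrier's plate, at carrier x -10, y +20, z 100 mm. The pawl catches behind it.
- rail: Fixed aluminium C-rail, 360 mm long along its y (-150..210), axis z 145, top z 166 mm, slot facing -x. Origin: on the bench, in the plane in which the hung carrier's plate runs (carrier x about 0, same yaw). Inside z 128..162, x 10..25 mm; lips x 7..10, slot 16 mm high. Posts and bars only behind (x over 29). The low-friction rollers need only about 1 N to run. The -y end is open.
- mouth (a point): Centre of the rail's open end: rail x 18, y -150, z 145 mm; axes are the rail's. Enter here in +y; flared lead-ins (top, bottom, back) reach 19 mm further out. Roller play inside: 1.5 mm up and down, 1 mm back, 1.5 mm forward.
- run_in (a point): Rail point x 0, y -100, z 45 mm: the carrier's origin when it is wholly in the rail and centred in height (let go, it sinks 1.5 mm). Here it is far from pawl and buffer.
- buffer (a joint): How far the round black buffer of the blue stop is pressed in by the plate's leading edge, m: 0 out, 0.025 solid. Spring 1 N, rising to 7.3 N. The stop is clamped at an unmeasured place: the buffer's face, when out, is 240 to 300 mm past the mouth. Find it by feel or sight. About 0.008 when the carrier is caught.
- pawl (a joint): Angle of the yellow sprung pawl of the blue stop, rad: 0 shut, 0.5 most open. It reaches 46 mm before the buffer, along the rail's front. The pin lifts its ramp (about 0.1 rad, some 3 to 8 N of push in all); it snaps to 0 behind the pin once the buffer is 8 mm in. Short of that it is not caught: push on.
- dial_indicator: Loose dial indicator, 112x57x24 mm, lying on the bench; bystander. Origin: centre of its underside.
- micrometer: Loose micrometer, 49x129x18 mm, lying on the bench; bystander. Origin: centre of its underside.
- screwdriver: Loose red-handled screwdriver, 24x195x29 mm, lying on the bench; bystander. Origin: centre of its underside.
Things that resemble listed ones, but are neither listed nor needed, are in the scene too. What is shaped like the carrier but red is not meant.

How it is judged:
By the outcome, as a careful person would: the job done as asked, in the order asked, and still so for the second after the job is handed in, with the robot touching nothing.
It also fails if it takes over 58 s, if anything falls off the work surface, if the arm or the gripper's body presses on something with over 40 N, if the wrist force passes 120 N, or if a joint passes its speed limit or range.

## Robot

A 6-joint arm with a two-finger parallel gripper is mounted at the origin on a cart in front of the work surface, level with it; the furniture and walls round the work are solid. World frame = base frame: x ahead of the robot, y to its left, z up, the work surface at z = 0. Lengths are in m, angles in rad, forces in N, time in s.
With the tool pointing down it reaches from about 0.3 to 0.875 m from the base axis. Payload 6.4 kg.
Tool frame: the origin (TCP) lies at the very end of the fingers, on their centre line; the grasp point (between the pads) lies 19 mm behind it; z points along the fingers, x is the direction in which the jaws open and shut, and the axes are right-handed (so a half turn about z gives the same grasp; the last joint's range is limited). The gripper opens to 85 mm and grips with 20 to 120 N. Pads are 22 mm wide; open, the fingers measure 114 mm over their backs; the gripper's body (76 mm by 85 mm) begins 54 mm behind the grasp point. The pads swing forward as they close: fully open they stand 13 mm farther back than shut.
Start: joints at [-1.364, 0.181, 1.607, -0, 1.354, -0.206], TCP at [0.231, -0.527, 0.231] pointing down, gripper open.
Joint ranges: [-2.99, 2.99], [-0.89, 2.07], [0.3, 2.58], [-1.14, 4.28], [0, 2.63], [-3.12, 3.12]. Speed limits (rad/s): [2.57, 2.57, 3.01, 3.14, 3.14, 3.14].

## Interface

Orientations are given as a unit quaternion [w, x, y, z].
In Python, from station import get_obs, vision, r gives the robot as it stands.
- The arm moves only by the tool arm_command, never from a script. Its argument "commands" is a list of rows, each an object with "xyz": the shift along the tool's x, y, z in mm, a list of three; "turn": the turn, a rotation vector about the tool's x, y, z in rad, a list of three; "gripper": the closure, from -1 (fully open) to 1 (shut). In form: [{"xyz": [tx, ty, tz], "turn": [rx, ry, rz], "gripper": gripper}, ...]. A call has 1 to 8 rows; each row is the pose to reach, as a shift and turn from the pose commanded when the call began, along the tool's axes at that moment; what a row does not reach only later rows make up. A row lasts 1/8 s, in which the tool goes at most 62.5 mm and 10.7 degrees, less where a joint would pass 70% of its speed; a pose out of reach is approached as far as the arm can. A call with a gripper value outside its range is refused whole. The fingers move at their own pace and stop on an object; "squeeze" is the grip in N (left out, the last holds). Time passes only in rows, so rows that repeat a pose let the fingers close. It gives the time, the measured TCP pose, the force and the opening at its end, in the units of the state.
- get_obs(): the state, without advancing time (a new reading comes with each control period).
- vision.snapshot(name): name is "scene" or "top"; returns a dict with "pixels" (384x512x3 uint8, blue, green, red), "mtx" (3x3 intrinsics, pixels), "world_from_camera" (4x4, takes a point from camera to world coordinates). Camera axes: x right, y down, z forward; pixel columns grow to the right and rows downward; lengths in m; the calibration is good to about 2 mm. A picture is of the moment at which its call begins. There is no depth.
- r.hand_in(): hands the job in, once; it reports no verdict.
The state is a dict: "clock": time; "qpos": joint angles; "qd": joint speeds; "tau": joint torques, N m; "tool_pos": TCP position; "eef_rot": TCP orientation; "ft_force": force on the tool from outside, world axes, zero at the start; "moment": the same for the moment, N m; "finger_gap": opening from 0.0 (shut) to 1.0 (fully open).
Only numpy, scipy, OpenCV 4.12 (cv2) and the standard library are available. Lean on these libraries where they do the work, as an engineer would, in place of code of your own. Each camera call takes 0.05 s, during which the arm holds its last target.

## Working session

There is one attempt and no reset: what is moved stays moved. The work goes in short steps, Python scripts to look and compute and a tool call to move; the robot and the scene stay as the last step left them, time stands still between calls to the robot, and variables do not carry over. Pictures are saved under pics/ and viewed, and the job is handed in when it is done.

Besides the shell and the picture viewer there is one more tool, called after "Request:" in YAML: its name, and indented under it one key for each argument. arm_command: Moves the arm, as the interface text tells. Its arguments: {"type":"object","properties":{"commands":{"type":"array"},"squeeze":{"type":"number"}},"required":["commands"]}

```bash
mkdir -p pics; ls
python3 - <<'E'
from station import get_obs, vision, r
import cv2,numpy as np
print(get_obs())
for n in ("scene","top"):
    s=vision.snapshot(n); cv2.imwrite(f"pics/{n}0.png",s["pixels"]); np.savez(f"pics/{n}0.npz",**s)
    print(n,s["mtx"],s["world_from_camera"])
E
```

```text
pics
{'clock': 0.0, 'qpos': array([-1.36430279e+00,  1.81531360e-01,  1.60802252e+00, -1.07956496e-06,
        1.35382374e+00, -2.06304951e-01]), 'qd': array([0.00119073, 0.0002872 , 0.00154224, 0.00037065, 0.00079953,
       0.00060958]), 'tau': array([ 7.88127218e-04, -4.44874907e+01, -3.51334977e+01, -2.65486087e-04,
        9.01213672e-03,  7.72815838e-06]), 'tool_pos': array([ 0.23056966, -0.52612868,  0.2303826 ]), 'eef_rot': array([-6.30647983e-04,  8.37010577e-01, -5.47185980e-01, -6.31512319e-04]), 'ft_force': array([ 0.87124075, -0.78258602, -0.63183151]), 'moment': array([ 0.00055037, -0.04329477, -0.03363123]), 'finger_gap': 1.0021440035726135}
scene [[464.79904949   0.         248.91977193]
 [  0.         464.79904949 188.96663877]
 [  0.           0.           1.        ]] [[-0.60019365 -0.39099764  0.69777391 -0.2486025 ]
 [-0.79972403  0.27757842 -0.53234546  0.58116832]
 [ 0.01445884 -0.87753693 -0.47929101  0.6506627 ]
 [ 0.          0.          0.          1.        ]]
top [[478.02287996   0.         258.58774758]
 [  0.         478.02287996 190.48047176]
 [  0.           0.           1.        ]] [[ 0.02401716 -0.98992754  0.13952293  0.35849455]
 [-0.99970191 -0.02316903  0.00770006 -0.00657452]
 [-0.00438989 -0.13966627 -0.9901889   1.13796148]
 [ 0.          0.          0.          1.        ]]
```

View pics/scene0.png

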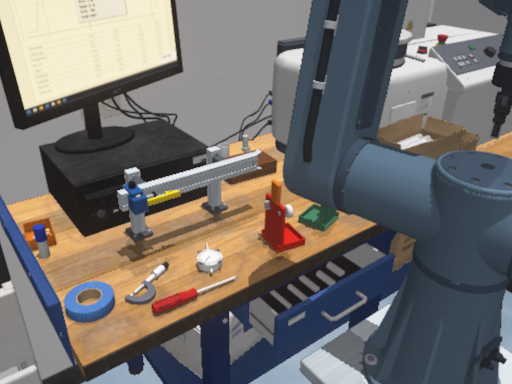

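View pics/top0.png

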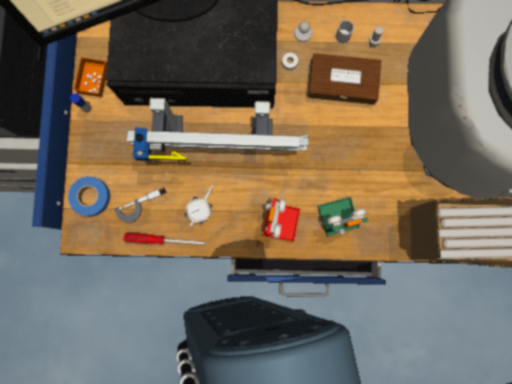

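Run:
```python
import cv2
a=cv2.imread("pics/top0.png")
cv2.imwrite("pics/z1.png",cv2.resize(a[185:250,250:385],None,fx=5.9,fy=5.9,interpolation=cv2.INTER_CUBIC))
cv2.imwrite("pics/z2.png",cv2.resize(a[90:170,120:320],None,fx=4,fy=4,interpolation=cv2.INTER_CUBIC))
b=cv2.imread("pics/scene0.png")
cv2.imwrite("pics/z3.png",cv2.resize(b[130:260,110:350],None,fx=3.3,fy=3.3,interpolation=cv2.INTER_CUBIC))
```

```text
(no output)
```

View pics/z1.png

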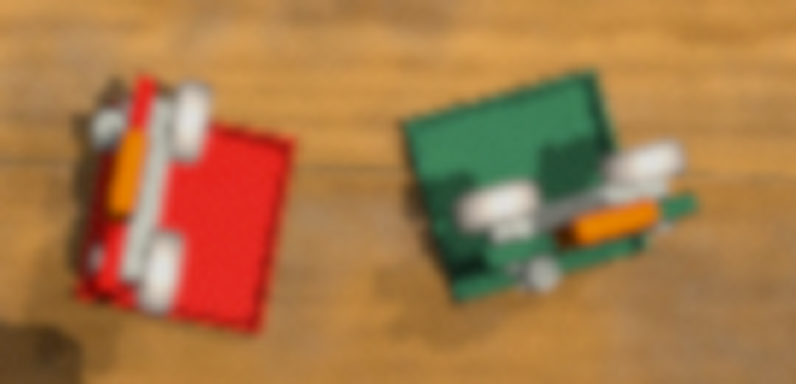

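View pics/z2.png

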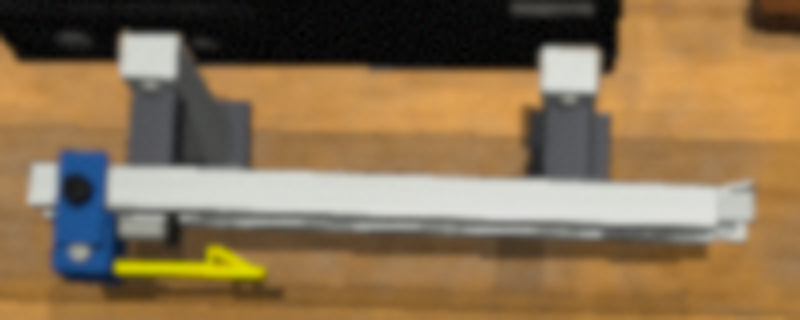

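View pics/z3.png

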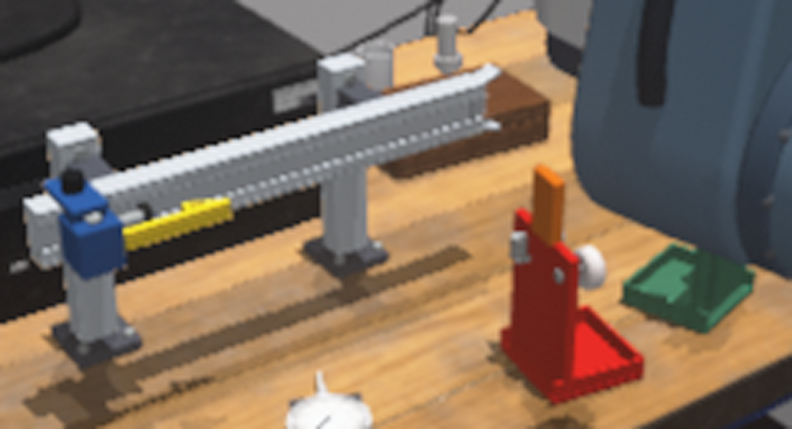

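Run:
```python
import cv2
import numpy as np
a=cv2.imread("pics/top0.png");b=cv2.imread("pics/scene0.png")
def crop(im,u0,v0,w,h,f): return cv2.resize(im[v0:v0+h,u0:u0+w],None,fx=f,fy=f,interpolation=cv2.INTER_CUBIC)
cv2.imwrite("pics/e1.png",np.vstack([crop(a,120,120,70,45,8),crop(a,250,120,70,28,8)]))
cv2.imwrite("pics/e2.png",crop(b,110,160,80,55,9))
cv2.imwrite("pics/e3.png",crop(b,200,140,75,50,10))
```

```text
(no output)
```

View pics/e1.png

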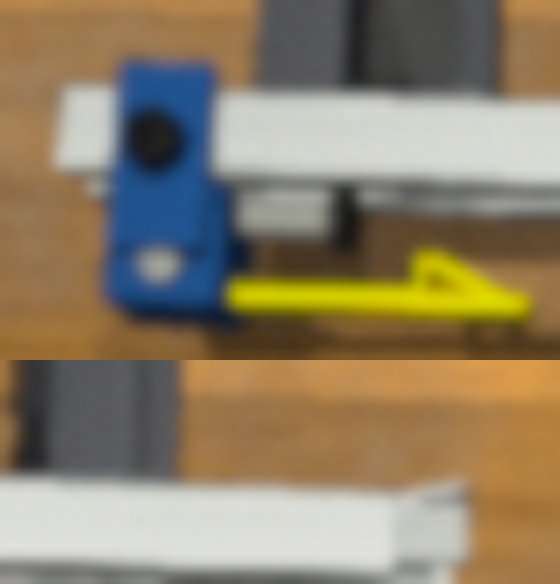

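View pics/e2.png

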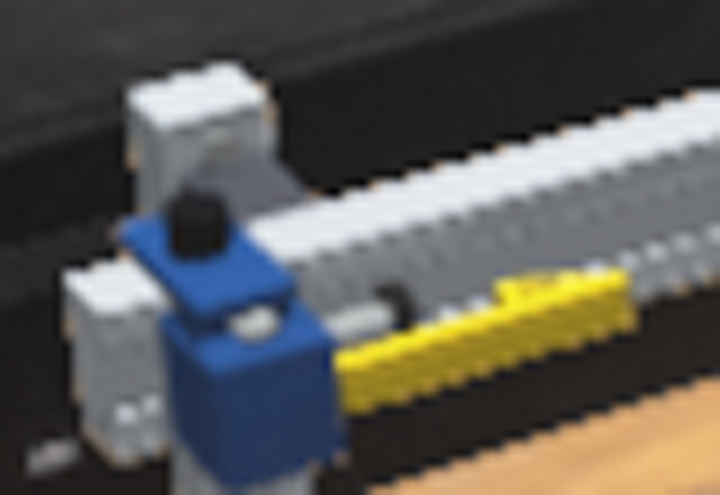

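View pics/e3.png

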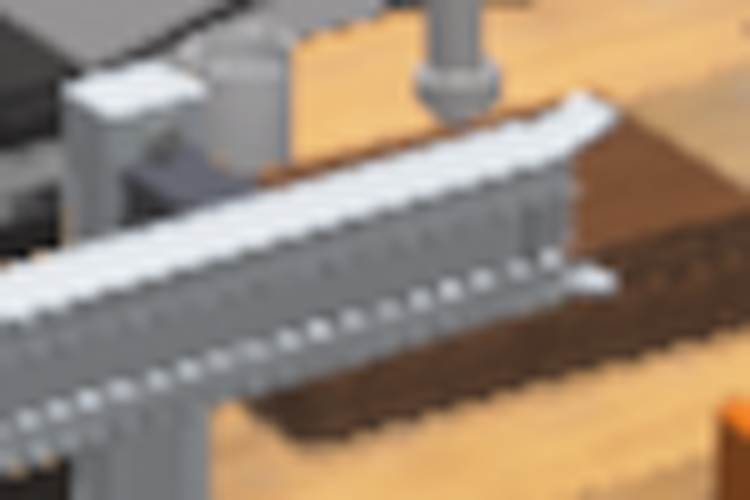

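```bash
cat > h.py <<'E'
import numpy as np,cv2
from scipy.optimize import least_squares
def load(f):
    d=np.load(f); return d["mtx"],d["world_from_camera"]
def proj(cam,P):
    K,T=cam; c=(np.atleast_2d(P)-T[:3,3])@T[:3,:3]; q=c@K.T; return q[:,:2]/q[:,2:]
def pose(p,P):
    c,s=np.cos(p[2]),np.sin(p[2]); P=np.asarray(P,float)
    return np.c_[p[0]+c*P[:,0]-s*P[:,1],p[1]+s*P[:,0]+c*P[:,1],P[:,2]]
def up(u0,v0,f,x,y): return [(x+.5)/f-.5+u0,(y+.5)/f-.5+v0]
def fit(obs,p0):
    # obs: list (cam, P(mm), uv)
    f=lambda p: np.concatenate([(proj(c,pose(p,[np.array(P)/1000]))[0]-uv) for c,P,uv in obs])
    s=least_squares(f,p0,loss="soft_l1"); return s.x,f(s.x).reshape(-1,2).round(2)
E
cat > f0.py <<'E'
from h import *
T=load("pics/top0.npz");S=load("pics/scene0.npz")
e1=lambda x,y:up(120,120,8,x,y); e1b=lambda x,y:up(250,120,8,x,y-360)
e2=lambda x,y:up(110,160,9,x,y); e3=lambda x,y:up(200,140,10,x,y); z1=lambda x,y:up(250,185,5.9,x,y)
R=[(T,(29,210,166),e1(65,85)),(T,(7,210,166),e1(55,168)),(T,(29,-150,166),e1b(397,493)),(T,(7,-150,166),e1b(393,571)),
(S,(7,210,166),e2(85,308)),(S,(29,210,166),e2(65,272)),(S,(7,-150,166),e3(567,160)),(S,(7,-150,124),e3(567,297))]
for sel in (R[:4],R[4:],R):
    p,res=fit(sel,[.45,.05,0]); print("rail",p.round(4),res.tolist())
C=[(T,(64,40,19),z1(403,122)),(T,(64,-40,19),z1(595,72)),(T,(-12,40,19),z1(455,297)),(T,(0,0,165),z1(616,220)),(T,(-10,20,108),z1(543,270)),
(T,(18,28,108),z1(497,205)),(T,(18,-28,108),z1(645,162))]
pc,res=fit(C,[.3,-.16,.2]); print("car",pc.round(4),res.tolist())
E
python3 f0.py
```

```text
rail [ 0.585   0.0692 -0.0112] [[-0.44, 0.04], [0.03, -0.09], [0.07, -0.26], [0.32, 0.29]]
rail [ 0.5862  0.0694 -0.0233] [[0.64, 0.1], [-1.07, -0.04], [0.3, -0.85], [-0.07, 0.43]]
rail [ 0.5852  0.0693 -0.0134] [[-0.42, -0.27], [0.03, -0.4], [0.06, -0.19], [0.29, 0.36], [1.21, 0.7], [-0.61, 0.57], [0.19, -0.91], [-0.18, 0.37]]
car [ 0.4357 -0.1946  0.2876] [[-0.04, -0.61], [0.04, -0.94], [0.19, 1.02], [-0.02, -0.05], [-0.36, 0.38], [0.19, -0.2], [0.0, 0.34]]
```

```bash
cat > g.py <<'E'
import sys,numpy as np
from scipy.spatial.transform import Rotation as R
from station import get_obs
# usage: g.py x y z yaw -> shift in tool mm and turn from measured pose
x,y,z,yaw=map(float,sys.argv[1:5])
o=get_obs(); w=o["eef_rot"]; Rc=R.from_quat(w,scalar_first=True)
Rt=R.from_matrix(np.array([[np.cos(yaw),np.sin(yaw),0],[np.sin(yaw),-np.cos(yaw),0],[0,0,-1]]))
print("t",o["clock"],"pos",o["tool_pos"].round(4),"F",o["ft_force"].round(1),"gap",round(float(o["finger_gap"]),3))
print("shift",(Rc.inv().apply(np.array([x,y,z])-o["tool_pos"])*1000).round(1),"turn",(Rc.inv()*Rt).as_rotvec().round(4),"tilt",Rc.as_matrix()[:,2].round(4))
E
python3 g.py .4357 -.1946 .26 .2876; python3 g.py .4357 -.1946 .137 .2876
```

```text
t 0.1 pos [ 0.2306 -0.5262  0.2305] F [-0.1 -0.5 -0.2] gap 1.003
shift [-221.5 -320.9  -29.1] turn [-1.4000e-03  1.1000e-03 -1.4456e+00] tilt [-3.0e-04  1.6e-03 -1.0e+00]
t 0.1 pos [ 0.2306 -0.5262  0.2305] F [-0.1 -0.5 -0.2] gap 1.003
shift [-221.3 -320.9   93.9] turn [-1.4000e-03  1.1000e-03 -1.4456e+00] tilt [-3.0e-04  1.6e-03 -1.0e+00]
```

Request:
arm_command:
  commands:
    - {"xyz": [-28, -40, -29], "turn": [0, 0, -0.18], "gripper": -1}
    - {"xyz": [-56, -80, -29], "turn": [0, 0, -0.36], "gripper": -1}
    - {"xyz": [-84, -120, -29], "turn": [0, 0, -0.54], "gripper": -1}
    - {"xyz": [-112, -160, -29], "turn": [0, 0, -0.72], "gripper": -1}
    - {"xyz": [-140, -200, -29], "turn": [0, 0, -0.9], "gripper": -1}
    - {"xyz": [-167, -241, -29], "turn": [0, 0, -1.08], "gripper": -1}
    - {"xyz": [-194, -281, -29], "turn": [0, 0, -1.26], "gripper": -1}
    - {"xyz": [-221, -321, -29], "turn": [-0.001, 0.001, -1.445], "gripper": -1}

```text
clock: 1.1
tool_pos: [0.4365, -0.1939, 0.2601]
eef_rot: [0.001, 0.989, 0.146, 0.0]
ft_force: [-0.6, -0.9, -0.1]
finger_gap: 0.996
```

```bash
python3 g.py .4357 -.1946 .137 .2876;python3 - <<'E'
from station import get_obs, vision, r
import cv2,numpy as np
for n in ("scene","top"):
    s=vision.snapshot(n); cv2.imwrite(f"pics/{n}1.png",s["pixels"]); np.savez(f"pics/{n}1.npz",**s)
b=[cv2.imread(f"pics/{n}1.png") for n in ("scene","top")]
cv2.imwrite("pics/v1.png",np.vstack([cv2.resize(b[0][140:260,230:390],None,fx=4,fy=4,interpolation=2)]))
E
```

```text
t 1.1 pos [ 0.4365 -0.1939  0.2601] F [-0.6 -0.9 -0.1] gap 0.996
shift [ -1.    0.3 123.1] turn [0.0011 0.0001 0.0053] tilt [ 3.0e-04 -1.1e-03 -1.0e+00]
```

View pics/v1.png

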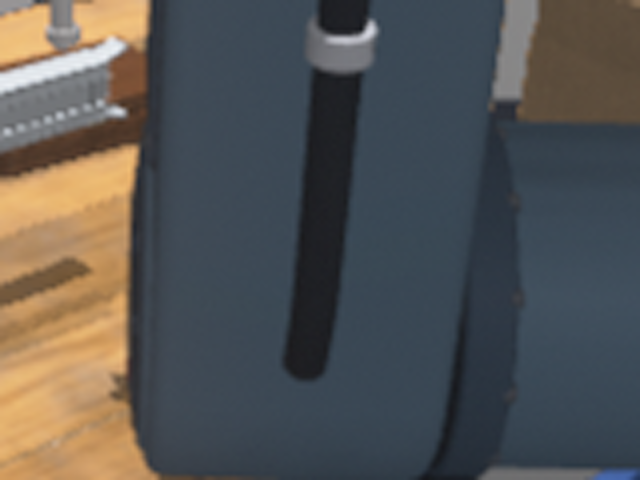

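View pics/top1.png

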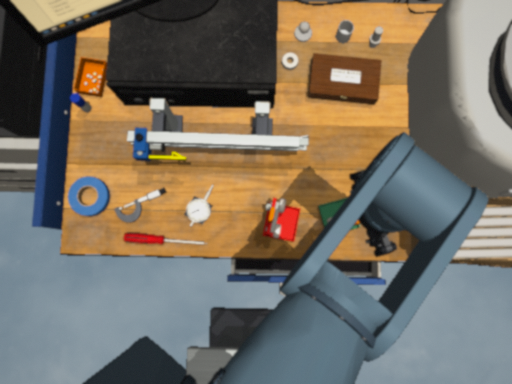

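Request:
arm_command:
  commands:
    - {"xyz": [-1, 0, 30], "turn": [0, 0, 0.005], "gripper": -1}
    - {"xyz": [-1, 0, 60], "turn": [0, 0, 0.005], "gripper": -1}
    - {"xyz": [-1, 0, 85], "turn": [0, 0, 0.005], "gripper": -1}
    - {"xyz": [-1, 0, 105], "turn": [0, 0, 0.005], "gripper": -1}
    - {"xyz": [-1, 0, 118], "turn": [0, 0, 0.005], "gripper": -1}
    - {"xyz": [-1, 0, 123], "turn": [0, 0, 0.005], "gripper": -1}
    - {"xyz": [-1, 0, 123], "turn": [0, 0, 0.005], "gripper": -1}

```text
clock: 2.08
tool_pos: [0.4352, -0.1962, 0.1374]
eef_rot: [0.001, 0.99, 0.14, 0.0]
ft_force: [-0.5, 0.7, -0.6]
finger_gap: 1.001
```

Request:
arm_command:
  commands:
    - {"xyz": [0, 0, 0], "turn": [0, 0, 0], "gripper": 1}
    - {"xyz": [0, 0, 0], "turn": [0, 0, 0], "gripper": 1}
    - {"xyz": [0, 0, 0], "turn": [0, 0, 0], "gripper": 1}
    - {"xyz": [0, 0, 0], "turn": [0, 0, 0], "gripper": 1}
    - {"xyz": [0, 0, 0], "turn": [0, 0, 0], "gripper": 1}
    - {"xyz": [0, 0, 0], "turn": [0, 0, 0], "gripper": 1}
  squeeze: 40

```text
clock: 2.82
tool_pos: [0.4354, -0.1962, 0.1375]
eef_rot: [0.001, 0.99, 0.141, 0.0]
ft_force: [1.5, -1.2, 1.5]
finger_gap: 0.113
```

```bash
python3 g.py .4357 -.1946 .237 .2876
```

```text
t 2.825 pos [ 0.4354 -0.1962  0.1375] F [ 1.5 -1.2  1.5] gap 0.113
shift [  0.8  -1.3 -99.5] turn [ 0.002  -0.0004 -0.0056] tilt [ 9.0e-04 -1.8e-03 -1.0e+00]
```

Request:
arm_command:
  commands:
    - {"xyz": [0, 0, -10], "turn": [0, 0, 0], "gripper": 1}
    - {"xyz": [0, 0, -30], "turn": [0, 0, 0], "gripper": 1}
    - {"xyz": [0, 0, -60], "turn": [0, 0, 0], "gripper": 1}
    - {"xyz": [0, 0, -80], "turn": [0, 0, 0], "gripper": 1}
    - {"xyz": [0, 0, -80], "turn": [0, 0, 0], "gripper": 1}

```text
clock: 3.45
tool_pos: [0.4358, -0.1963, 0.2188]
eef_rot: [0.002, 0.99, 0.141, 0.001]
ft_force: [0.9, -0.9, -3.8]
finger_gap: 0.112
```

```bash
python3 g.py .5820 -.1707 .1825 -.0125
```

```text
t 3.45 pos [ 0.4358 -0.1963  0.2188] F [ 0.9 -0.9 -3.8] gap 0.112
shift [147.5  16.   36.6] turn [ 0.0033 -0.0023  0.2946] tilt [ 0.0027 -0.003  -1.    ]
```

Request:
arm_command:
  commands:
    - {"xyz": [20, 2, 0], "turn": [0, 0, 0.04], "gripper": 1}
    - {"xyz": [50, 5, 0], "turn": [0, 0, 0.1], "gripper": 1}
    - {"xyz": [80, 9, 10], "turn": [0, 0, 0.16], "gripper": 1}
    - {"xyz": [110, 12, 20], "turn": [0.001, 0, 0.22], "gripper": 1}
    - {"xyz": [135, 15, 30], "turn": [0.002, -0.001, 0.27], "gripper": 1}
    - {"xyz": [147, 16, 36], "turn": [0.003, -0.002, 0.295], "gripper": 1}
    - {"xyz": [147, 16, 36], "turn": [0.003, -0.002, 0.295], "gripper": 1}

```text
clock: 4.32
tool_pos: [0.5799, -0.1694, 0.1788]
eef_rot: [-0.002, 1.0, -0.006, -0.003]
ft_force: [0.1, -0.5, -4.3]
finger_gap: 0.111
```

```bash
python3 g.py .5820 -.1707 .1825 -.0125;python3 - <<'E'
from station import get_obs, vision, r
import cv2,numpy as np
for n in ("scene","top"):
    s=vision.snapshot(n); cv2.imwrite(f"pics/{n}2.png",s["pixels"]); np.savez(f"pics/{n}2.npz",**s)
b=[cv2.imread(f"pics/{n}2.png") for n in ("scene","top")]
cv2.imwrite("pics/v2.png",np.vstack([cv2.resize(b[0][120:250,200:360],None,fx=4.5,fy=4.5,interpolation=2)]))
E
```

```text
t 4.325 pos [ 0.5799 -0.1694  0.1788] F [ 0.1 -0.5 -4.3] gap 0.111
shift [ 2.1  1.3 -3.7] turn [-0.0035  0.0058  0.0006] tilt [-0.0058  0.0036 -1.    ]
```

View pics/v2.png

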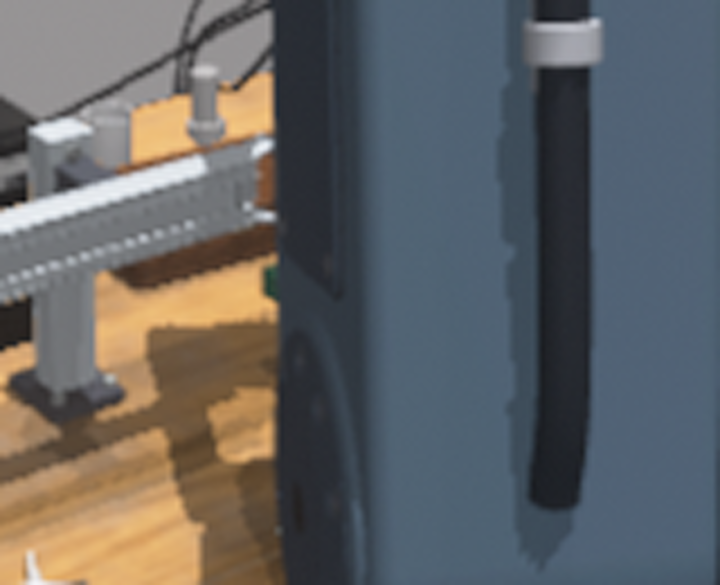

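View pics/top2.png

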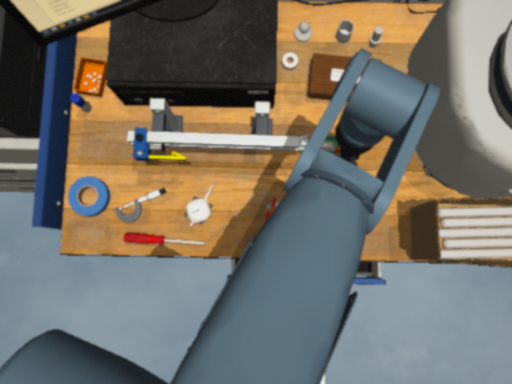

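```bash
python3 - <<'E'
from h import *
im=cv2.cvtColor(cv2.imread("pics/top0.png"),cv2.COLOR_BGR2GRAY).astype(float); T=load("pics/top0.npz")
K,W=T
def ray(u,v,z):
    d=W[:3,:3]@np.linalg.inv(K)@[u,v,1]; return W[:3,3]+d*(z-W[2,3])/d[2]
rows=[]
for u in list(range(175,250))+list(range(275,296)):
    col=cv2.GaussianBlur(im,(1,3),0)[120:160,u]; g=np.diff(col)
    def sub(i):
        a,b,c=abs(g[i-1]),abs(g[i]),abs(g[i+1]); return 120+i+.5+ .5*(a-c)/(a-2*b+c)
    i=int(np.argmax(g[2:-2]))+2; seg=g[i+6:i+14]; j=int(np.argmin(seg))+i+6
    rows.append((u,sub(i),sub(j)))
rows=np.array(rows)
for k,nm in ((1,"back"),(2,"front")):
    P=np.array([ray(q[0],q[k],.166) for q in rows]); 
    c=np.polyfit(P[:,1],P[:,0],1); r=P[:,0]-np.polyval(c,P[:,1]); m=abs(r)<.001
    c=np.polyfit(P[m,1],P[m,0],1); print(nm,c[0],"x at y=-.0807",np.polyval(c,-.0807),"x at .0693",np.polyval(c,.0693),m.sum(),r[m].std())
E
python3 g.py .5830 -.1707 .1825 -.0125
```

```text
back 0.013674187918381715 x at y=-.0807 0.6117835991915094 x at .0693 0.6138347273792666 96 0.00027502377596908895
front 0.012905315462304019 x at y=-.0807 0.5905236132993812 x at .0693 0.5924594106187268 96 0.00024841228620114253
t 4.425 pos [ 0.5798 -0.17    0.1801] F [-0.   0.7 -2.2] gap 0.106
shift [ 3.2  0.7 -2.4] turn [-0.0024  0.0043  0.0001] tilt [-0.0043  0.0025 -1.    ]
```

Request:
arm_command:
  commands:
    - {"xyz": [1.5, 0.5, -2], "turn": [-0.002, 0.004, 0], "gripper": 1}
    - {"xyz": [2.6, 0.5, -2.4], "turn": [-0.002, 0.004, 0], "gripper": 1}
    - {"xyz": [2.6, 0.5, -2.4], "turn": [-0.002, 0.004, 0], "gripper": 1}
    - {"xyz": [2.6, 0.5, -2.4], "turn": [-0.002, 0.004, 0], "gripper": 1}

```text
clock: 4.92
tool_pos: [0.5833, -0.1709, 0.1839]
eef_rot: [0.0, 1.0, -0.007, 0.001]
ft_force: [0.1, -0.3, -3.0]
finger_gap: 0.111
```

```bash
python3 g.py .5824 -.1707 .1825 -.0133;python3 g.py .5824 -.1707 .1825 -.0133
```

```text
t 4.925 pos [ 0.5833 -0.1709  0.1839] F [ 0.1 -0.3 -3. ] gap 0.111
shift [-0.9 -0.2  1.4] turn [ 0.0006 -0.0022  0.0002] tilt [ 2.2e-03 -7.0e-04 -1.0e+00]
t 4.925 pos [ 0.5833 -0.1709  0.1839] F [ 0.1 -0.3 -3. ] gap 0.111
shift [-0.9 -0.2  1.4] turn [ 0.0006 -0.0022  0.0002] tilt [ 2.2e-03 -7.0e-04 -1.0e+00]
```

Request:
arm_command:
  commands:
    - {"xyz": [-0.9, 0, 1.4], "turn": [0, -0.002, 0], "gripper": 1}
    - {"xyz": [-0.9, -5, 1.4], "turn": [0, -0.002, 0], "gripper": 1}
    - {"xyz": [-0.9, -12, 1.4], "turn": [0, -0.002, 0], "gripper": 1}
    - {"xyz": [-0.9, -19, 1.4], "turn": [0, -0.002, 0], "gripper": 1}
    - {"xyz": [-0.9, -25, 1.4], "turn": [0, -0.002, 0], "gripper": 1}
    - {"xyz": [-0.9, -30, 1.4], "turn": [0, -0.002, 0], "gripper": 1}
    - {"xyz": [-0.9, -35, 1.4], "turn": [0, -0.002, 0], "gripper": 1}
    - {"xyz": [-0.9, -35, 1.4], "turn": [0, -0.002, 0], "gripper": 1}

```text
clock: 5.92
tool_pos: [0.583, -0.1355, 0.1823]
eef_rot: [0.0, 1.0, -0.006, 0.0]
ft_force: [0.2, -0.6, -3.1]
finger_gap: 0.112
```

```bash
python3 g.py .5830 -.1257 .1825 -.0133;python3 - <<'E'
from station import get_obs, vision, r
import cv2,numpy as np
for n in ("scene","top"):
    s=vision.snapshot(n); cv2.imwrite(f"pics/{n}3.png",s["pixels"]); np.savez(f"pics/{n}3.npz",**s)
b=[cv2.imread(f"pics/{n}3.png") for n in ("scene","top")]
cv2.imwrite("pics/v3.png",np.vstack([cv2.resize(b[0][120:220,200:330],None,fx=5,fy=5,interpolation=2)]))
E
```

```text
t 5.925 pos [ 0.583  -0.1355  0.1823] F [ 0.2 -0.6 -3.1] gap 0.112
shift [-0.1 -9.8 -0.2] turn [ 0.0005 -0.0001  0.0007] tilt [ 0.e+00 -5.e-04 -1.e+00]
```

View pics/v3.png

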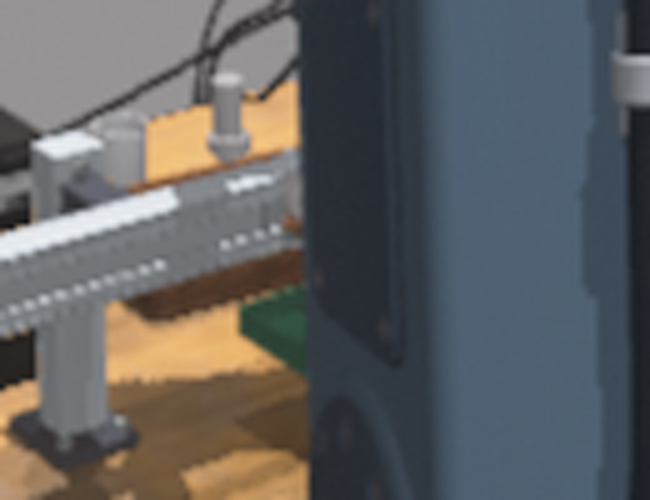

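Request:
arm_command:
  commands:
    - {"xyz": [0, -3, 0], "turn": [0, 0, 0], "gripper": 1}
    - {"xyz": [0, -6, 0], "turn": [0, 0, 0], "gripper": 1}
    - {"xyz": [0, -9, 0], "turn": [0, 0, 0], "gripper": 1}
    - {"xyz": [0, -12, 0], "turn": [0, 0, 0], "gripper": 1}
    - {"xyz": [0, -15, 0], "turn": [0, 0, 0], "gripper": 1}
    - {"xyz": [0, -18, 0], "turn": [0, 0, 0], "gripper": 1}

```text
clock: 6.78
tool_pos: [0.5831, -0.1176, 0.1822]
eef_rot: [0.0, 1.0, -0.006, -0.0]
ft_force: [-0.6, -0.2, -3.2]
finger_gap: 0.109
```

```bash
python3 g.py .5834 -.1087 .1825 -.0133; python3 -c "
from station import get_obs;print(get_obs()['moment'])"
```

```text
t 6.775 pos [ 0.5831 -0.1176  0.1822] F [-0.6 -0.2 -3.2] gap 0.109
shift [ 0.2 -8.9 -0.3] turn [0.0005 0.0003 0.0004] tilt [-3.e-04 -5.e-04 -1.e+00]
[-0.02358262  0.15596174  0.01055665]
```

Request:
arm_command:
  commands:
    - {"xyz": [0, -4, 0], "turn": [0, 0, 0], "gripper": 1}
    - {"xyz": [0, -8, 0], "turn": [0, 0, 0], "gripper": 1}
    - {"xyz": [0, -12, 0], "turn": [0, 0, 0], "gripper": 1}
    - {"xyz": [0, -16, 0], "turn": [0, 0, 0], "gripper": 1}
    - {"xyz": [0.2, -20, 0], "turn": [0, 0, 0], "gripper": 1}
    - {"xyz": [0.2, -24, 0], "turn": [0, 0, 0], "gripper": 1}

```text
clock: 7.52
tool_pos: [0.5834, -0.0936, 0.1821]
eef_rot: [0.0, 1.0, -0.006, -0.0]
ft_force: [-2.1, -1.0, -4.1]
finger_gap: 0.111
```

```bash
python3 g.py .5837 -.0500 .1825 -.0133; python3 -c "
from station import get_obs;print(get_obs()['moment'])"
```

```text
t 7.525 pos [ 0.5834 -0.0936  0.1821] F [-2.1 -1.  -4.1] gap 0.111
shift [ -0.3 -43.6  -0.4] turn [0.0005 0.0007 0.0003] tilt [-7.e-04 -5.e-04 -1.e+00]
[-0.09970901  0.55476895 -0.00596566]
```

Request:
arm_command:
  commands:
    - {"xyz": [-0.6, -4, 0], "turn": [0, 0, 0], "gripper": 1}
    - {"xyz": [-0.6, -8, 0], "turn": [0, 0, 0], "gripper": 1}
    - {"xyz": [-0.6, -12, 0], "turn": [0, 0, 0], "gripper": 1}
    - {"xyz": [-0.6, -16, 0], "turn": [0, 0, 0], "gripper": 1}
    - {"xyz": [-0.6, -20, 0], "turn": [0, 0, 0], "gripper": 1}
    - {"xyz": [-0.6, -24, 0], "turn": [0, 0, 0], "gripper": 1}

```text
clock: 8.28
tool_pos: [0.5836, -0.0696, 0.1824]
eef_rot: [0.0, 1.0, -0.006, 0.0]
ft_force: [0.5, 0.3, -3.7]
finger_gap: 0.115
```

```bash
python3 g.py .5830 -.0200 .1825 -.0133; python3 -c "
from station import get_obs;print(get_obs()['moment'])"
```

```text
t 8.275 pos [ 0.5836 -0.0696  0.1824] F [ 0.5  0.3 -3.7] gap 0.115
shift [ -1.2 -49.6  -0.2] turn [ 0.0005 -0.0005  0.0003] tilt [ 5.e-04 -5.e-04 -1.e+00]
[0.04636775 0.0334114  0.10043649]
```

Request:
arm_command:
  commands:
    - {"xyz": [-0.1, -4, 0], "turn": [0, 0, 0], "gripper": 1}
    - {"xyz": [-0.1, -8, 0], "turn": [0, 0, 0], "gripper": 1}
    - {"xyz": [-0.1, -12, 0], "turn": [0, 0, 0], "gripper": 1}
    - {"xyz": [-0.1, -16, 0], "turn": [0, 0, 0], "gripper": 1}
    - {"xyz": [-0.1, -20, 0], "turn": [0, 0, 0], "gripper": 1}
    - {"xyz": [-0.1, -25, 0], "turn": [0, 0, 0], "gripper": 1}
    - {"xyz": [-0.1, -30, 0], "turn": [0, 0, 0], "gripper": 1}

```text
clock: 9.15
tool_pos: [0.5837, -0.0395, 0.1822]
eef_rot: [0.0, 1.0, -0.007, -0.0]
ft_force: [-0.4, 0.3, -3.5]
finger_gap: 0.111
```

```bash
python3 g.py .5834 -.0160 .1825 -.0133; python3 -c "
from station import get_obs;print(get_obs()['moment'])"
```

```text
t 9.15 pos [ 0.5837 -0.0395  0.1822] F [-0.4  0.3 -3.5] gap 0.111
shift [ -0.6 -23.5  -0.3] turn [0.0005 0.     0.0003] tilt [-0.e+00 -5.e-04 -1.e+00]
[ 0.00441075  0.09467708 -0.02858094]
```

Request:
arm_command:
  commands:
    - {"xyz": [0.1, -5, 0], "turn": [0, 0, 0], "gripper": 1}
    - {"xyz": [0.2, -11, 0], "turn": [0, 0, 0], "gripper": 1}
    - {"xyz": [0.3, -17, 0], "turn": [0, 0, 0], "gripper": 1}
    - {"xyz": [0.3, -22, 0], "turn": [0, 0, 0], "gripper": 1}
    - {"xyz": [0.3, -22, 1], "turn": [0, 0, 0], "gripper": 1}
    - {"xyz": [0.3, -22, 1], "turn": [0, 0, 0], "gripper": 1}

```text
clock: 9.9
tool_pos: [0.5842, -0.0179, 0.1812]
eef_rot: [0.0, 1.0, -0.006, -0.0]
ft_force: [-1.2, 0.3, -3.6]
finger_gap: 0.109
```

```bash
python3 g.py .5842 -.0160 .1825 -.0133;python3 - <<'E'
from station import get_obs, vision, r
import cv2,numpy as np
print(get_obs()['moment'])
for n in ("scene","top"):
    s=vision.snapshot(n); cv2.imwrite(f"pics/{n}4.png",s["pixels"]); np.savez(f"pics/{n}4.npz",**s)
b=[cv2.imread(f"pics/{n}4.png") for n in ("scene","top")]
cv2.imwrite("pics/v4.png",np.vstack([cv2.resize(b[0][120:240,150:310],None,fx=5,fy=5,interpolation=2)]))
E
```

```text
t 9.9 pos [ 0.5842 -0.0179  0.1812] F [-1.2  0.3 -3.6] gap 0.109
shift [-0.1 -1.9 -1.3] turn [0.0005 0.0001 0.0004] tilt [-1.e-04 -5.e-04 -1.e+00]
[ 0.07010017  0.1743912  -0.02098075]
```

View pics/v4.png

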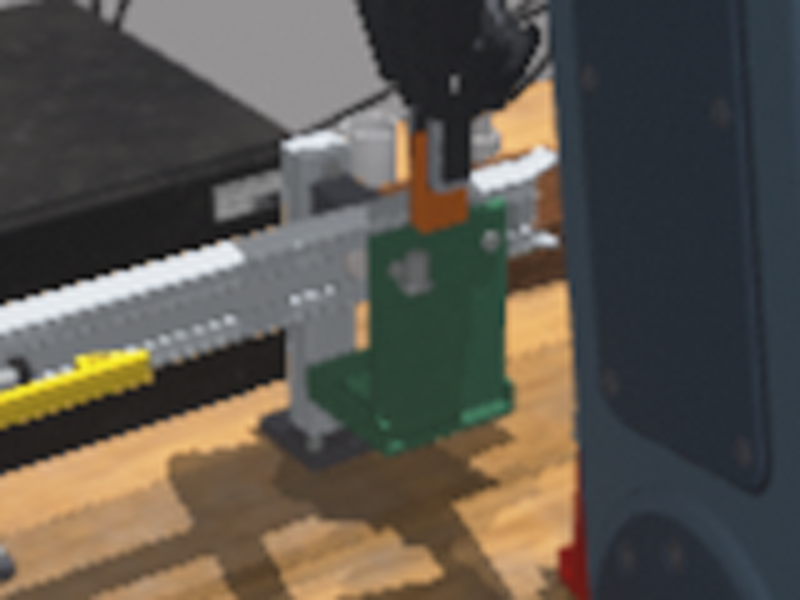

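Request:
arm_command:
  commands:
    - {"xyz": [0, 0, 0], "turn": [0, 0, 0], "gripper": 0.5}
    - {"xyz": [0, 0, 0], "turn": [0, 0, 0], "gripper": 0.5}
    - {"xyz": [0, 0, 0], "turn": [0, 0, 0], "gripper": 0.5}
    - {"xyz": [0, 0, 0], "turn": [0, 0, 0], "gripper": 0.5}

```text
clock: 10.5
tool_pos: [0.5844, -0.0179, 0.1814]
eef_rot: [0.0, 1.0, -0.007, 0.0]
ft_force: [-0.6, 0.6, 0.5]
finger_gap: 0.249
```

Request:
arm_command:
  commands:
    - {"xyz": [0, 0, -8], "turn": [0, 0, 0], "gripper": 0.5}
    - {"xyz": [0, 0, -25], "turn": [0, 0, 0], "gripper": 0.5}
    - {"xyz": [0, 0, -45], "turn": [0, 0, 0], "gripper": 0.5}
    - {"xyz": [0, 0, -55], "turn": [0, 0, 0], "gripper": 0.5}
    - {"xyz": [0, 0, -55], "turn": [0, 0, 0], "gripper": 0.5}

```text
clock: 11.12
tool_pos: [0.585, -0.018, 0.2377]
eef_rot: [0.001, 1.0, -0.006, 0.001]
ft_force: [-0.3, -0.3, 0.1]
finger_gap: 0.249
```

```bash
python3 g.py .5830 -.0560 .235 -.0133;python3 - <<'E'
from station import get_obs, vision, r
import cv2,numpy as np
for n in ("scene","top"):
    s=vision.snapshot(n); cv2.imwrite(f"pics/{n}5.png",s["pixels"]); np.savez(f"pics/{n}5.npz",**s)
b=[cv2.imread(f"pics/{n}5.png") for n in ("scene","top")]
cv2.imwrite("pics/v5.png",np.vstack([cv2.resize(b[0][120:240,150:310],None,fx=5,fy=5,interpolation=2)]))
E
```

```text
t 11.125 pos [ 0.585  -0.018   0.2377] F [-0.3 -0.3  0.1] gap 0.249
shift [-1.5 38.   2.8] turn [ 0.0011 -0.0026  0.0003] tilt [ 0.0026 -0.0012 -1.    ]
```

View pics/v5.png

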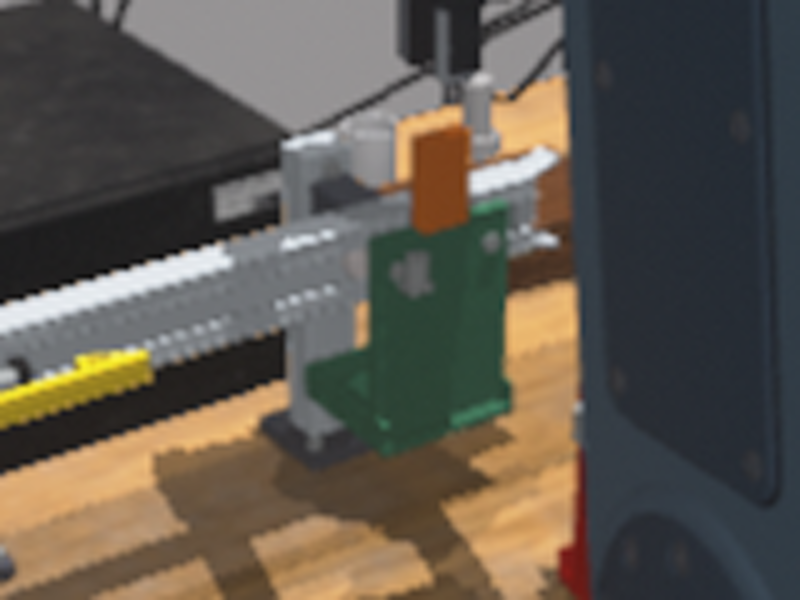

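Run:
```python
from h import *
T=load("pics/top0.npz");S=load("pics/scene0.npz")
def tri(a,b):
    f=lambda P:np.r_[proj(T,P)[0]-a,proj(S,P)[0]-b]
    s=least_squares(f,[.6,0,.15]); return s.x.round(4),s.fun.round(1)
print("post",tri(up(120,90,4,570,70),up(150,120,5,318,140)))
print("postL",tri(up(120,90,4,150,55),up(110,160,9,200,92)))
print("knob",tri(up(120,120,8,156,138),up(110,160,9,200,200)))
print("buffer",tri(up(120,120,8,345,215),up(110,160,9,398,300)))
print("pawl tip",tri(up(120,120,8,525,303),up(110,160,9,632,290)))
```

```text
post (array([ 0.6691, -0.0025,  0.1767]), array([ 0.1,  0.1, -0.2, -0. ]))
postL (array([0.6728, 0.217 , 0.1752]), array([ 0.1,  0.1, -0.2, -0. ]))
knob (array([0.5983, 0.2486, 0.1854]), array([-0.2, -0.2,  0.3,  0.1]))
buffer (array([0.5872, 0.2064, 0.1499]), array([-0.1, -0. ,  0.1,  0. ]))
pawl tip (array([0.564 , 0.1567, 0.1477]), array([ 0.6,  0.5, -0.8, -0.2]))
```

Request:
arm_command:
  commands:
    - {"xyz": [-1, 10, 0], "turn": [0, -0.002, 0], "gripper": 1}
    - {"xyz": [-1.5, 25, 0], "turn": [0, -0.002, 0], "gripper": 1}
    - {"xyz": [-1.5, 40, 0], "turn": [0, -0.002, 0], "gripper": 1}
    - {"xyz": [-1.5, 40, 10], "turn": [0, -0.002, 0], "gripper": 1}
    - {"xyz": [-1.5, 40, 30], "turn": [0, -0.002, 0], "gripper": 1}
    - {"xyz": [-1.5, 40, 50], "turn": [0, -0.002, 0], "gripper": 1}
    - {"xyz": [-1.5, 40, 61], "turn": [0, -0.002, 0], "gripper": 1}
    - {"xyz": [-1.5, 40, 61], "turn": [0, -0.002, 0], "gripper": 1}

```text
clock: 12.22
tool_pos: [0.5815, -0.0576, 0.1741]
eef_rot: [-0.0, 1.0, -0.007, -0.002]
ft_force: [0.1, 0.1, 0.7]
finger_gap: -0.001
```

```bash
python3 g.py .5840 -.0430 .176 -.0133
```

```text
t 12.225 pos [ 0.5815 -0.0576  0.1741] F [0.1 0.1 0.7] gap -0.001
shift [  2.3 -14.6  -2. ] turn [-0.0002  0.0042  0.0003] tilt [-4.2e-03  3.0e-04 -1.0e+00]
```

Request:
arm_command:
  commands:
    - {"xyz": [2, -5, -1.5], "turn": [0, 0.004, 0], "gripper": 1}
    - {"xyz": [2, -10, -1.5], "turn": [0, 0.004, 0], "gripper": 1}
    - {"xyz": [2, -14, -1.5], "turn": [0, 0.004, 0], "gripper": 1}
    - {"xyz": [2, -18, -1.5], "turn": [0, 0.004, 0], "gripper": 1}
    - {"xyz": [2, -23, -1.5], "turn": [0, 0.004, 0], "gripper": 1}
    - {"xyz": [2, -29, -1.5], "turn": [0, 0.004, 0], "gripper": 1}
    - {"xyz": [2, -35, -1.5], "turn": [0, 0.004, 0], "gripper": 1}
    - {"xyz": [2, -41, -1.5], "turn": [0, 0.004, 0], "gripper": 1}

```text
clock: 13.22
tool_pos: [0.5848, -0.0164, 0.1767]
eef_rot: [0.0, 1.0, -0.006, 0.001]
ft_force: [0.3, -1.9, 0.0]
finger_gap: -0.002
```

```bash
python3 g.py .5860 .1 .176 -.0133;python3 - <<'E'
from station import get_obs, vision, r
import cv2,numpy as np
for n in ("scene","top"):
    s=vision.snapshot(n); cv2.imwrite(f"pics/{n}6.png",s["pixels"]); np.savez(f"pics/{n}6.npz",**s)
b=[cv2.imread(f"pics/{n}6.png") for n in ("scene","top")]
cv2.imwrite("pics/v6.png",np.vstack([cv2.resize(b[0][120:240,110:290],None,fx=4.4,fy=4.4,interpolation=2)]))
E
```

```text
t 13.225 pos [ 0.5848 -0.0164  0.1767] F [ 0.3 -1.9  0. ] gap -0.002
shift [  -0.3 -116.5    0.6] turn [ 0.0005 -0.002   0.0004] tilt [ 2.e-03 -6.e-04 -1.e+00]
```

View pics/v6.png

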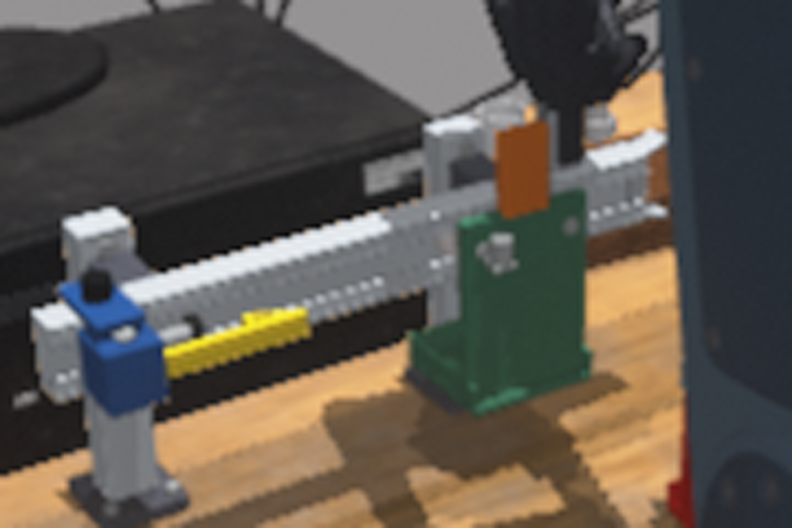

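The carrier is sliding ahead of the closed fingers (tab at about 525,170 in the zoom), and the force is about 2 N. I'll keep pushing.

Request:
arm_command:
  commands:
    - {"xyz": [0, -6, 0], "turn": [0, 0, 0], "gripper": 1}
    - {"xyz": [0, -13, 0], "turn": [0, 0, 0], "gripper": 1}
    - {"xyz": [0, -20, 0], "turn": [0, 0, 0], "gripper": 1}
    - {"xyz": [0, -28, 0], "turn": [0, 0, 0], "gripper": 1}
    - {"xyz": [0, -36, 0], "turn": [0, 0, 0], "gripper": 1}
    - {"xyz": [0, -44, 0], "turn": [0, 0, 0], "gripper": 1}
    - {"xyz": [0, -52, 0], "turn": [0, 0, 0], "gripper": 1}
    - {"xyz": [0, -60, 0], "turn": [0, 0, 0], "gripper": 1}

```text
clock: 14.32
tool_pos: [0.5856, 0.0437, 0.1767]
eef_rot: [0.0, 1.0, -0.006, 0.001]
ft_force: [1.4, -0.7, -0.7]
finger_gap: 0.0
```

Request:
arm_command:
  commands:
    - {"xyz": [0, -7, 0], "turn": [0, 0, 0], "gripper": 1}
    - {"xyz": [0, -14, 0], "turn": [0, 0, 0], "gripper": 1}
    - {"xyz": [0, -21, 0], "turn": [0, 0, 0], "gripper": 1}
    - {"xyz": [0, -27, 0], "turn": [0, 0, 0], "gripper": 1}
    - {"xyz": [0, -33, 0], "turn": [0, 0, 0], "gripper": 1}
    - {"xyz": [0, -38, 0], "turn": [0, 0, 0], "gripper": 1}
    - {"xyz": [0, -42, 0], "turn": [0, 0, 0], "gripper": 1}
    - {"xyz": [0, -46, 0], "turn": [0, 0, 0], "gripper": 1}

```text
clock: 15.32
tool_pos: [0.5862, 0.0893, 0.1767]
eef_rot: [0.0, 1.0, -0.007, 0.001]
ft_force: [0.7, -1.2, -0.5]
finger_gap: 0.003
```

```bash
python3 g.py .5864 .146 .176 -.0133
```

```text
t 15.325 pos [0.5862 0.0893 0.1767] F [ 0.7 -1.2 -0.5] gap 0.003
shift [ -0.5 -56.7   0.7] turn [ 0.0006 -0.0021  0.0002] tilt [ 2.1e-03 -6.0e-04 -1.0e+00]
```

Request:
arm_command:
  commands:
    - {"xyz": [0, -4, 0], "turn": [0, 0, 0], "gripper": 1}
    - {"xyz": [0, -8, 0], "turn": [0, 0, 0], "gripper": 1}
    - {"xyz": [0, -12, 0], "turn": [0, 0, 0], "gripper": 1}
    - {"xyz": [0, -16, 0], "turn": [0, 0, 0], "gripper": 1}
    - {"xyz": [0, -20, 0], "turn": [0, 0, 0], "gripper": 1}
    - {"xyz": [0, -24, 0], "turn": [0, 0, 0], "gripper": 1}
    - {"xyz": [0, -28, 0], "turn": [0, 0, 0], "gripper": 1}
    - {"xyz": [0, -32, 0], "turn": [0, 0, 0], "gripper": 1}

```text
clock: 16.32
tool_pos: [0.5867, 0.1212, 0.1767]
eef_rot: [0.0, 1.0, -0.006, 0.001]
ft_force: [0.0, -2.6, -0.1]
finger_gap: -0.002
```

Request:
arm_command:
  commands:
    - {"xyz": [0, -3, 0], "turn": [0, 0, 0], "gripper": 1}
    - {"xyz": [0, -6, 0], "turn": [0, 0, 0], "gripper": 1}
    - {"xyz": [0, -9, 0], "turn": [0, 0, 0], "gripper": 1}
    - {"xyz": [0, -12, 0], "turn": [0, 0, 0], "gripper": 1}

```text
clock: 16.82
tool_pos: [0.5869, 0.133, 0.1768]
eef_rot: [0.0, 1.0, -0.007, 0.001]
ft_force: [0.8, -4.1, 0.5]
finger_gap: 0.001
```

```bash
python3 g.py .5864 .146 .176 -.0133;python3 - <<'E'
from station import get_obs, vision, r
import cv2,numpy as np
for n in ("scene","top"):
    s=vision.snapshot(n); cv2.imwrite(f"pics/{n}7.png",s["pixels"]); np.savez(f"pics/{n}7.npz",**s)
b=[cv2.imread(f"pics/{n}7.png") for n in ("scene","top")]
cv2.imwrite("pics/v7.png",np.vstack([cv2.resize(b[0][140:250,100:230],None,fx=5.4,fy=5.4,interpolation=2)]))
E
```

```text
t 16.825 pos [0.5869 0.133  0.1768] F [ 0.8 -4.1  0.5] gap 0.001
shift [ -0.6 -12.9   0.8] turn [ 0.0009 -0.0023  0.0002] tilt [ 2.3e-03 -9.0e-04 -1.0e+00]
```

View pics/v7.png

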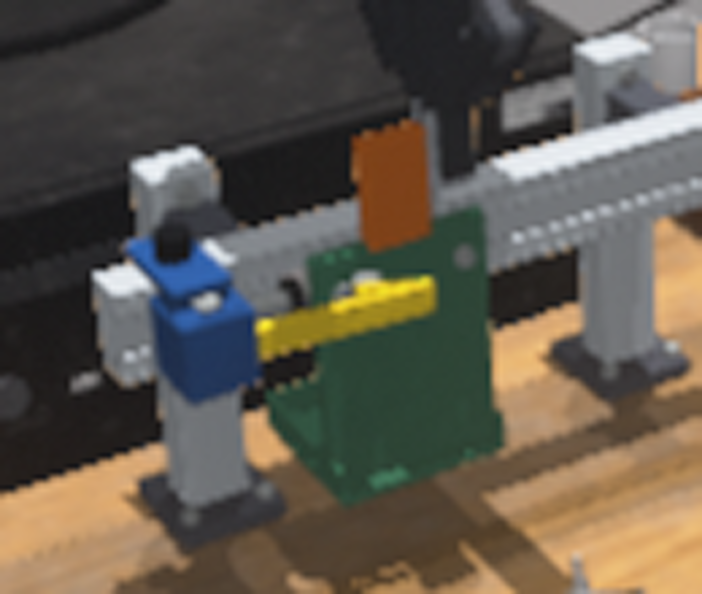

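Request:
arm_command:
  commands:
    - {"xyz": [0, -2, 0], "turn": [0, 0, 0], "gripper": 1}
    - {"xyz": [0, -4, 0], "turn": [0, 0, 0], "gripper": 1}
    - {"xyz": [0, -6, 0], "turn": [0, 0, 0], "gripper": 1}

```text
clock: 17.3
tool_pos: [0.5868, 0.1392, 0.1766]
eef_rot: [0.0, 1.0, -0.006, 0.001]
ft_force: [0.5, -3.7, 1.6]
finger_gap: 0.0
```

Request:
arm_command:
  commands:
    - {"xyz": [0, -2, 0], "turn": [0, 0, 0], "gripper": 1}
    - {"xyz": [0, -4, 0], "turn": [0, 0, 0], "gripper": 1}

```text
clock: 17.55
tool_pos: [0.5869, 0.1431, 0.1767]
eef_rot: [0.0, 1.0, -0.007, 0.001]
ft_force: [1.1, -3.1, 1.2]
finger_gap: 0.001
```

Request:
arm_command:
  commands:
    - {"xyz": [0, -2, 0], "turn": [0, 0, 0], "gripper": 1}
    - {"xyz": [0, -4, 0], "turn": [0, 0, 0], "gripper": 1}

```text
clock: 17.8
tool_pos: [0.5868, 0.1471, 0.1766]
eef_rot: [0.0, 1.0, -0.006, 0.001]
ft_force: [-0.6, -4.3, 2.0]
finger_gap: 0.002
```

```bash
python3 g.py .5864 .146 .176 -.0133;python3 - <<'E'
from station import get_obs, vision, r
import cv2,numpy as np
for n in ("scene","top"):
    s=vision.snapshot(n); cv2.imwrite(f"pics/{n}8.png",s["pixels"]); np.savez(f"pics/{n}8.npz",**s)
b=[cv2.imread(f"pics/{n}8.png") for n in ("scene","top")]
cv2.imwrite("pics/v8.png",np.vstack([cv2.resize(b[0][150:230,110:200],None,fx=7,fy=7,interpolation=2)]))
cv2.imwrite("pics/w8.png",np.vstack([cv2.resize(b[1][110:190,110:230],None,fx=6,fy=6,interpolation=2)]))
E
```

```text
t 17.8 pos [0.5868 0.1471 0.1766] F [-0.6 -4.3  2. ] gap 0.002
shift [-0.4  1.1  0.6] turn [ 0.0009 -0.0017  0.0004] tilt [ 0.0017 -0.001  -1.    ]
```

View pics/v8.png

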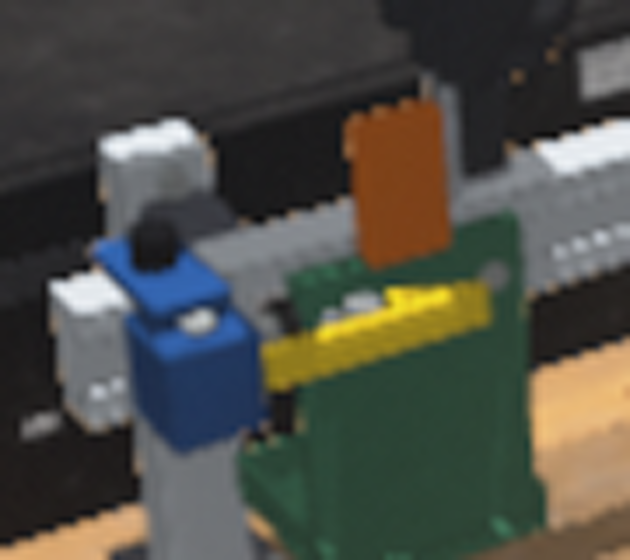

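View pics/w8.png

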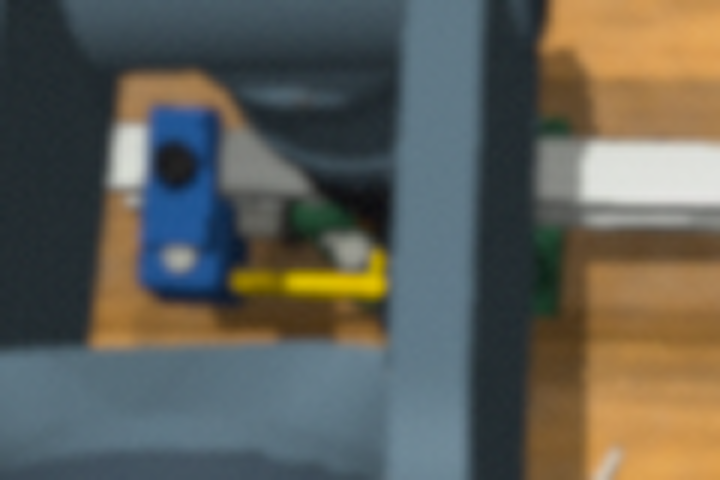

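Request:
arm_command:
  commands:
    - {"xyz": [0, -2, 0], "turn": [0, 0, 0], "gripper": 1}
    - {"xyz": [0, -3, 0], "turn": [0, 0, 0], "gripper": 1}
    - {"xyz": [0, -3, 0], "turn": [0, 0, 0], "gripper": 1}

```text
clock: 18.27
tool_pos: [0.587, 0.15, 0.1767]
eef_rot: [0.0, 1.0, -0.007, 0.001]
ft_force: [-0.0, -4.7, 2.1]
finger_gap: -0.003
```

Request:
arm_command:
  commands:
    - {"xyz": [0, 3, 0], "turn": [0, 0, 0], "gripper": 1}
    - {"xyz": [0, 7, 0], "turn": [0, 0, 0], "gripper": 1}
    - {"xyz": [0, 12, 0], "turn": [0, 0, 0], "gripper": 1}
    - {"xyz": [0, 20, 0], "turn": [0, 0, 0], "gripper": 1}
    - {"xyz": [0, 30, 0], "turn": [0, 0, 0], "gripper": 1}

```text
clock: 18.9
tool_pos: [0.5865, 0.1197, 0.1766]
eef_rot: [0.0, 1.0, -0.006, 0.001]
ft_force: [0.6, 0.7, 0.5]
finger_gap: 0.003
```

```bash
python3 g.py .5864 .146 .176 -.0133;python3 - <<'E'
from station import get_obs, vision, r
import cv2,numpy as np
for n in ("scene","top"):
    s=vision.snapshot(n); cv2.imwrite(f"pics/{n}9.png",s["pixels"]); np.savez(f"pics/{n}9.npz",**s)
b=[cv2.imread(f"pics/{n}9.png") for n in ("scene","top")]
cv2.imwrite("pics/v9.png",np.vstack([cv2.resize(b[0][150:230,110:200],None,fx=7,fy=7,interpolation=2)]))
cv2.imwrite("pics/w9.png",np.vstack([cv2.resize(b[1][110:190,110:230],None,fx=6,fy=6,interpolation=2)]))
E
```

```text
t 18.9 pos [0.5865 0.1197 0.1766] F [0.6 0.7 0.5] gap 0.003
shift [ -0.4 -26.3   0.6] turn [ 0.0003 -0.0019  0.0005] tilt [ 1.9e-03 -4.0e-04 -1.0e+00]
```

View pics/v9.png

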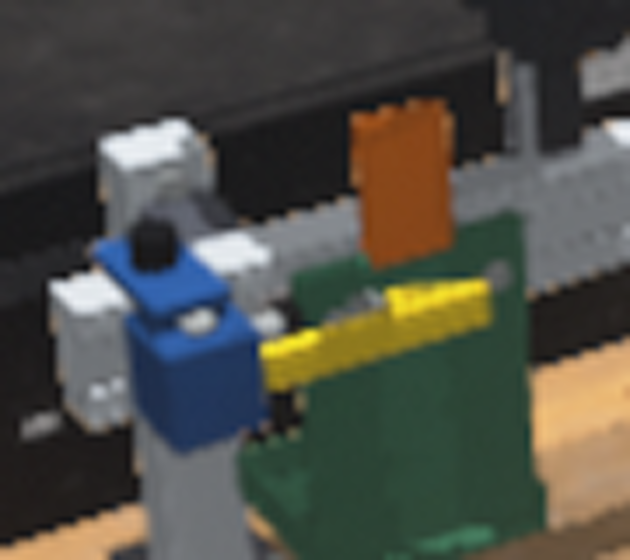

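View pics/w9.png

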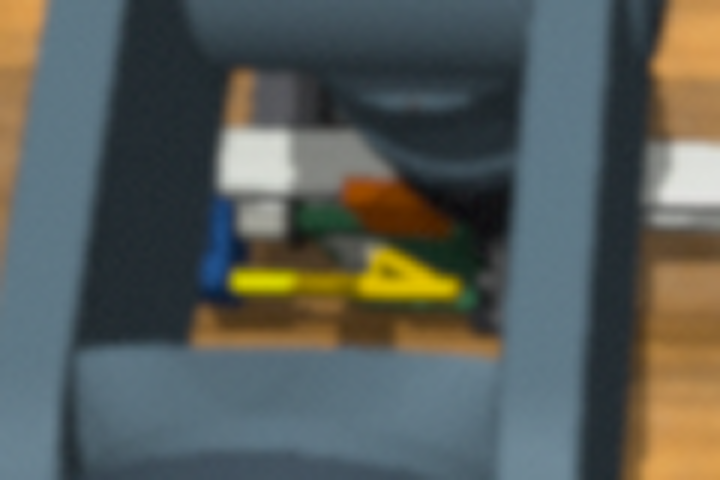

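Request:
arm_command:
  commands:
    - {"xyz": [0, 10, -20], "turn": [0, 0, 0], "gripper": 1}
    - {"xyz": [0, 20, -50], "turn": [0, 0, 0], "gripper": 1}
    - {"xyz": [0, 50, -80], "turn": [0, 0, 0], "gripper": 1}
    - {"xyz": [0, 100, -100], "turn": [0, 0, 0], "gripper": 1}
    - {"xyz": [0, 150, -110], "turn": [0, 0, 0], "gripper": 1}
    - {"xyz": [0, 200, -110], "turn": [0, 0, 0], "gripper": 1}
    - {"xyz": [0, 230, -110], "turn": [0, 0, 0], "gripper": 1}
    - {"xyz": [0, 230, -110], "turn": [0, 0, 0], "gripper": 1}

```text
clock: 20.0
tool_pos: [0.5834, -0.1124, 0.2883]
eef_rot: [0.001, 1.0, -0.008, 0.002]
ft_force: [1.0, 0.0, -0.4]
finger_gap: 0.003
```

```bash
python3 g.py .5864 .146 .176 -.0133;python3 - <<'E'
from station import get_obs, vision, r
import cv2,numpy as np
for n in ("scene","top"):
    s=vision.snapshot(n); cv2.imwrite(f"pics/{n}10.png",s["pixels"]); np.savez(f"pics/{n}10.npz",**s)
b=[cv2.imread(f"pics/{n}10.png") for n in ("scene","top")]
cv2.imwrite("pics/w10.png",np.vstack([cv2.resize(b[1][110:170,110:210],None,fx=7,fy=7,interpolation=2)]))
E
```

```text
t 20.0 pos [ 0.5834 -0.1124  0.2883] F [ 1.   0.  -0.4] gap 0.003
shift [  -1.6 -258.6  111.9] turn [ 0.0015 -0.0036 -0.0032] tilt [ 0.0036 -0.0015 -1.    ]
```

View pics/scene10.png

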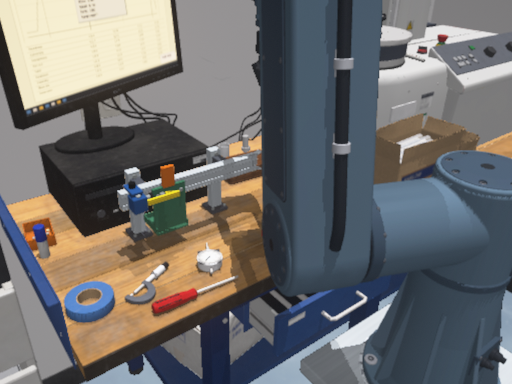

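View pics/w10.png

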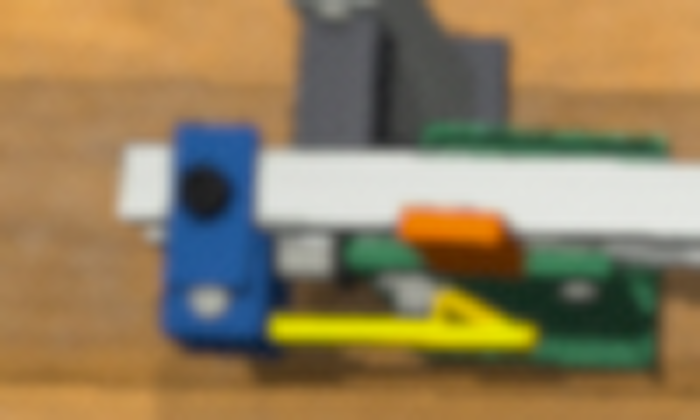

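The pin (about 410,290 in the top zoom) sits behind the pawl's hook (440,300). The pawl lies parallel to the rail, so it is shut, and the carrier stayed put when the fingers withdrew. The bystanders haven't moved.

```bash
python3 -c "
from station import r;print(r.hand_in())"
```

```text
the job is handed in; nothing more can be done
None
```

The green carrier is caught at the blue stop, and I handed the job in after about 20 s on the robot's clock.

- **Threading:** I gripped the carrier by its orange tab, lifted it and fed both roller pairs into the open end of the rail. Contact forces in the readings stayed around 2 N. I let go about 85 mm before the rail's origin, well short of the stop.
- **Pushing:** I pushed on the back edge of the tab with closed fingers. The force rose to about 4.7 N as the buffer was pressed in.
- **Last checks:** When I backed the fingers off, the carrier stayed where it was. The top picture shows the pin sitting behind the hook of the shut yellow pawl. The screwdriver, micrometer and dial indicator look unmoved, and the robot is clear of everything.

No check failed. However, the arm hid the threading itself from both cameras, so I went by force there and confirmed it afterwards in a picture. I judged the buffer and pawl from force and pictures, since neither joint could be read directly.

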